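# Take the tea and charge it to the room

## Task

Lift the tea kettle off the warmer by its handle, keeping it upright, and stand it in the middle of the cork trivet and let go. Then charge it to the room: take the wooden key fob from the bill tray and hold it flat against the sloped face of the card reader, centred on the green rings, flush and with a gentle steady push that does not turn the reader's head. Finish while still holding the fob there, and leave the glasses, candle, cup and sugar bowl alone.

Things in the scene. Friction and masses are not known exactly. Their poses are not given: they have to be found in the camera images.
- kettle: Stainless steel tea kettle with a lid, 128 mm across the belly, base 100 mm across. Origin: centre of its underside; z up through the lid; +x to the spout, whose tip is 100 mm out from the middle and 95 mm up. A rigid arched handle stands over the lid in the x-z plane. Lid knob top 121 mm above the underside, handle top 179 mm. 0.4 to 0.75 kg. It starts upright on the warmer
- kettle_grip (a point): middle of the dark wooden grip bar at the top of the kettle's handle, straight over the kettle's middle and 170 mm above its underside. The bar runs 72 mm along the kettle's x, is 16 mm wide (along y) and 18 mm high; clear space below it down to the lid knob, 40 mm
- warmer: square dark steel tealight warmer, 140 x 140 mm, fixed; origin: centre of its underside; the flat top plate the kettle stands on is 60 mm above the table. The tealight is out and everything is cold
- trivet: square cork trivet with two dark stripes, 150 x 150 mm, 10 mm thick, lying on the table, fixed; origin: centre of its underside
- tray: black bill tray on the table, 190 (x) x 130 (y) mm outside, fixed; floor 4 mm thick, rim 8 mm above the table and 4 mm wide; origin: centre of its underside
- fob: wooden room-key fob, a flat rectangular block 86 (x) x 40 (y) x 14 (z) mm, 60 g, lying flat in the bill tray, with a thin brass ring standing out 24 mm from its +x end at mid-thickness. Origin: centre of its underside
- fob_mid (a point): centre of the fob's wooden block, 7 mm above its underside, axes as the fob's
- reader: contactless payment reader on a round steel foot (124 mm across), fixed to the table; origin: centre of the foot's underside; its front (lower edge of the sloped face) looks to its -x. The tilting head is pivoted on a level axis along its y, 75 mm above the table; the head's upper edge stands up to 150 mm high
- reader_tilt (a joint): slope of the reader's face in rad: 0 = face level and looking up; grows as the face leans to the reader's -x. The friction pivot stays where it is left; it holds against 1 N m, so a gentle press near the middle of the face does not turn it
- field (a point): middle of the green rings on the reader's flat glass face (the reading field). Axes: z is the face's outward normal, x runs up the slope, y across. The black glass is 148 (x) x 84 (y) mm, the head 156 x 92 mm, the field in its middle, 42 mm from the pivot axis along z. Rigid face: press onto it slowly
- reader_edge (a point): point on the glass near the upper edge of the reader's face, 76 mm up the slope from the field; shows whether the head has been pushed round
- wineglass_a: large wine glass, 215 mm high, 96 mm across; origin under its foot. Leave alone
- wineglass_b: large wine glass, the same. Leave alone
- goblet_a: water goblet, 150 mm high, 76 mm across; origin under its foot. Leave alone
- goblet_b: water goblet, the same. Leave alone
- candle: glass tealight holder, 80 mm high, 92 mm across the rim; origin under its middle. Leave alone
- cup: white tea cup on its saucer (one piece), 62 mm high, saucer 144 mm across; origin under its middle. Leave alone
- sugar: blue sugar bowl with lid, 86 mm high, 88 mm across; origin under its middle. Leave alone

How it is judged (in metres and radians):
On the way, in this order (a step that is already met when the one before it is completed fails the run):
1. the kettle is lifted clear of the warmer by the robot (z of kettle in the frame of warmer above 0.075 m and contact force between kettle and the fingers above 2 N and contact force between kettle and warmer below 0.01 N), for 0.2 s.
2. the kettle stands upright on the trivet, its middle within 25 mm of the trivet's, let go and at rest (horizontal distance between kettle and trivet below 0.025 m and contact force between kettle and trivet above 2 N and angle between kettle's own z axis and vertical below 0.06 rad and contact force between kettle and the fingers below 0.05 N and linear speed of kettle below 0.02 m/s), for 0.3 s.
3. the fob is lifted out of the tray in the fingers (z of fob in the frame of tray above 0.03 m and contact force between fob and the fingers above 2 N and contact force between fob and tray below 0.01 N), for 0.2 s.
4. the fob is held flush on the reading field (angle between the z axis of fob_mid and the z axis of field, either way round below 0.05 rad and distance between fob_mid and field below 0.017 m and contact force between fob and reader between 1.5 and 20 N and contact force between fob and the fingers above 2 N and linear speed of fob below 0.01 m/s and distance of reader_edge from where it was at the start of the episode below 0.006 m), for 0.5 s.
At the end, for the whole second after the job is handed in: Kettle upright (0.06 rad), still and let go on the trivet, middles within 25 mm. Fob held still by the fingers, flat on the reader's face (0.05 rad), its centre within 15 mm of the rings' middle, pushed on with 1.5 to 20 N; the reader head's edge has moved less than 6 mm (all of step 2 and all of step 4); the arm keeps its last pose, push and grip.
It fails at once if the kettle is tipped by more than 0.4 rad (angle between kettle's own z axis and vertical above 0.4 rad).
It fails at once if the kettle is dropped (falls at over 0.35 m/s with no hold on it) (linear speed of kettle above 0.35 m/s and contact force between kettle and the fingers below 0.01 N).
It fails at once if the fob is pushed on the reader with more than 35 N (contact force between fob and reader above 35 N).
It fails at once if the reader's head is pushed round (its edge moves more than 10 mm) (distance of reader_edge from where it was at the start of the episode above 0.01 m).
It fails at once if a glass, the candle, the cup or the sugar bowl is pushed more than 30 mm or tipped over (distance of any of wineglass_a, wineglass_b, goblet_a, goblet_b, candle, cup, sugar from where it was at the start of the episode above 0.03 m or angle between any of wineglass_a, wineglass_b, goblet_a, goblet_b, candle, cup, sugar's own z axis and vertical above 0.4 rad).
It also fails if it takes over 72 s, if anything falls off the work surface, if the arm or the gripper's body presses on something with over 40 N, if the wrist force passes 120 N, or if a joint passes its speed limit or range.

## Robot

A 7-joint arm with a two-finger parallel gripper is mounted at the origin on the work surface. World frame = base frame: x ahead of the robot, y to its left, z up, the work surface at z = 0. Lengths are in m, angles in degrees, forces in N, time in s.
With the tool pointing down it reaches from about 0.425 to 0.95 m from the base axis. Payload 16.7 kg.
Tool frame: the origin (TCP) lies at the centre of the arm's flange, where the gripper is bolted on; the fingertips stand ahead of it and the grasp point (between the pads) lies 180 mm ahead of it (ctrl.tcp_to_tips is the z of the fingertips in the tool frame, in m); z points along the fingers, y is the line along which they close (so a half turn about z gives the same grasp; the last joint's range is limited). The gripper opens to 94 mm and grips with 3 to 60 N. Pads are 16 mm wide; open, the fingers measure 119 mm over their backs; the gripper's body (75 mm by 177 mm) begins 78 mm behind the grasp point.
Start: joints at [-79.211, 24.414, 4.234, 92.017, -1.954, 63.644, -3.845], TCP at [0.224, 0.637, 0.405] pointing down, gripper open.
Joint ranges: [-163.25, 163.25], [-28.42, 122.38], [-70.27, 78.77], [12.13, 141.07], [-58.53, 238.53], [9.26, 117.41], [-156.51, 156.51]. Speed limits (degrees/s): [108.29, 108.29, 136.94, 136.94, 172.46, 172.46, 172.46].

## Interface

Orientations are given as a 3x3 rotation matrix whose columns are the frame's x, y, z axes.
In Python, from workcell import monitor, eyes, workorder, ctrl gives the robot as it stands. The module is installed in compiled form; this text tells all that it offers.
- The arm moves only by the tool servo_tool, never from a script. Its argument "steps" is a list of rows, each an object of numbers: "tx", "ty", "tz": the shift along the tool's x, y, z scaled (see below); "turn": the turn about the tool's z scaled (see below); "hand": the opening, from -1 (shut) to 1 (fully open). A call has 1 to 8 rows; each row shifts and turns the commanded pose from where the row before left it, along the tool's axes as they then stand; what a row does not reach is not made up. The controller multiplies each number of a shift by 25 mm and each number of a turn by 0.1 rad. A row lasts 1/12 s, in which the tool goes at most 41.7 mm and 7.16 degrees, less where a joint would pass 70% of its speed; a pose out of reach is approached as far as the arm can. A call with a number of a shift or a turn outside -1 to 1 is refused whole. A call with a gripper value outside its range is refused whole. The fingers move at their own pace and stop on an object; "newtons" is the grip in N (left out, the last holds). Time passes only in rows, so rows that do not move let the fingers close. It gives the time, the measured TCP pose, the force, the opening and the grip force at its end, in the units of the state.
- monitor.get_obs(): the state, without advancing time (a new reading comes with each control period).
- eyes.grab_frame(name): name is "scene" or "top"; returns the picture (400x640x3 uint8, red, green, blue); there is no depth.
- eyes.camera_info(name): a dict with "fovy" (degrees; the focal length in pixels is half the picture's height over the tangent of half this angle, whatever the lens; pixels are square), "cx", "cy" (the principal point, pixels), "R" (3x3) and "t" (3): a world point X has camera coordinates R X + t. Camera axes: x right, y down, z forward; pixel columns grow to the right and rows downward; lengths in m; the calibration is good to about 2 mm. A picture is of the moment at which its call begins. camera_info takes no time and is no camera call.
- workorder.hand_in(): hands the job in; it is judged then, once.
The state is a dict: "time_s": time; "qpos": joint angles; "qd": joint speeds; "joint_torque": joint torques, N m; "ee_pos": TCP position; "tcp_rot": TCP orientation; "contact_force": force on the tool from outside, world axes, zero at the start; "torque": the same for the moment, N m; "grip_width": finger opening in m; "grip_force": force on a finger pad.
Only numpy, scipy, OpenCV 4.12 (cv2) and the standard library are available. Lean on these libraries where they do the work, as an engineer would, in place of code of your own. Each camera call takes 0.05 s, during which the arm holds its last target. There are 200 camera calls.

## Working session

There is one attempt and no reset: what is moved stays moved. The work goes in short steps, Python scripts to look and compute and a tool call to move; the robot and the scene stay as the last step left them, time stands still between calls to the robot, and variables do not carry over. Pictures are saved under pics/ and viewed, at most 10 in all, crops included, and the job is handed in when it is done.

Besides the shell and the picture viewer there is one more tool, called after "Call:" by a JSON object that holds its "op" and its "data", one argument or row to a line. servo_tool: Moves the arm, as the interface text tells. Its arguments: {"type":"object","properties":{"steps":{"type":"array","items":{"type":"object","properties":{"tx":{"type":"number","minimum":-1,"maximum":1},"ty":{"type":"number","minimum":-1,"maximum":1},"tz":{"type":"number","minimum":-1,"maximum":1},"turn":{"type":"number","minimum":-1,"maximum":1},"hand":{"type":"number"}}}},"newtons":{"type":"number"}},"required":["steps"]}

```bash
mkdir -p pics; python3 - <<'E'
from workcell import monitor, eyes, ctrl
import cv2,numpy as np
np.set_printoptions(precision=4,suppress=True)
for n in("scene","top"):
    f=eyes.grab_frame(n);cv2.imwrite(f"pics/{n}0.png",f[:,:,::-1]);print(n,eyes.camera_info(n))
o=monitor.get_obs();print(o,ctrl.tcp_to_tips)
E
```

```text
scene {'fovy': 47.47112496429203, 'cx': 325.52843535044735, 'cy': 197.3763404823577, 'R': array([[ 0.6916, -0.7222,  0.0118],
       [-0.6495, -0.629 , -0.4271],
       [ 0.3159,  0.2878, -0.9041]]), 't': array([-0.4358,  0.4558,  1.1517])}
top {'fovy': 43.71552085509909, 'cx': 321.3053090739961, 'cy': 197.34140103560492, 'R': array([[-0.0084, -0.9999,  0.0074],
       [-0.9935,  0.0075, -0.1135],
       [ 0.1134, -0.0083, -0.9935]]), 't': array([-0.006 ,  0.6207,  1.6226])}
{'time_s': 0.1, 'qpos': array([-79.2108,  24.4451,   4.2303,  92.0489,  -1.9542,  63.6433,
        -3.8446]), 'qd': array([-0.025 , -0.0823, -0.0458, -0.0749, -0.02  ,  0.0803,  0.0362]), 'joint_torque': array([  0.0088, -93.7475,   3.6768, -45.5043,  -0.0485,   0.0167,
         0.    ]), 'ee_pos': array([0.2237, 0.6367, 0.4041]), 'tcp_rot': array([[-0.9435,  0.3314, -0.0003],
       [ 0.3314,  0.9435, -0.0011],
       [-0.0001, -0.0011, -1.    ]]), 'contact_force': array([0.1167, 0.1529, 0.3166]), 'torque': array([0.0036, 0.033 , 0.0263]), 'grip_force': 0.0, 'grip_width': 0.09383110082783895} 0.1992
```

View pics/scene0.png

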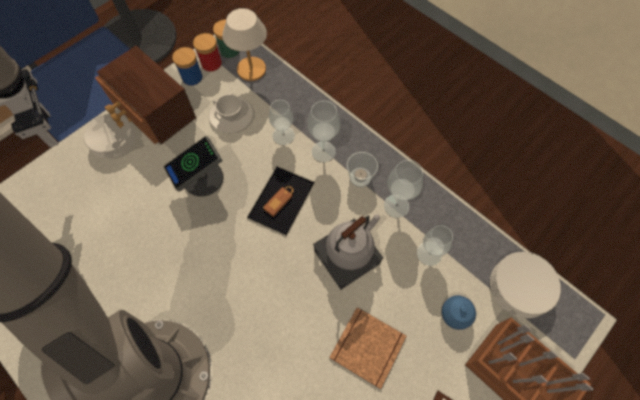

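View pics/top0.png

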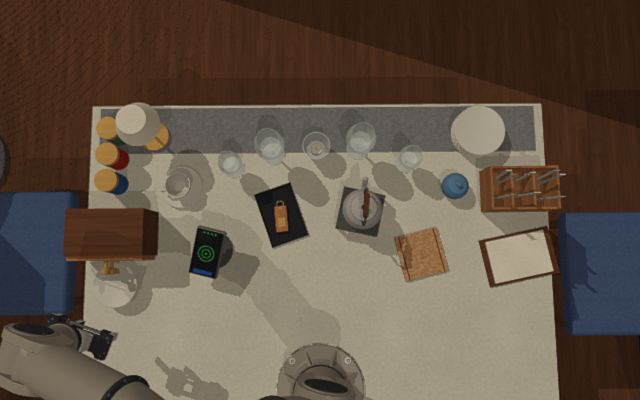

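The scene view shows the kettle at (350,243), the trivet at (368,347), the fob at (279,201) and the reader rings at (190,161). The top view shows the kettle at (364,208), the trivet at (421,254), the fob at (281,216) and the rings at (206,253). I'll enlarge both.

```bash
python3 - <<'E'
import cv2
t=cv2.imread("pics/top0.png");s=cv2.imread("pics/scene0.png")
c=lambda i,x0,y0,w,h,k:cv2.resize(i[y0:y0+h,x0:x0+w],None,fx=k,fy=k,interpolation=cv2.INTER_CUBIC)
cv2.imwrite("pics/c1.png",c(t,180,175,140,115,5))
cv2.imwrite("pics/c2.png",c(t,325,170,130,115,5))
cv2.imwrite("pics/c3.png",c(s,155,125,165,115,4.8))
cv2.imwrite("pics/c4.png",c(s,305,200,115,120,5))
E
```

```text
(no output)
```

View pics/c1.png

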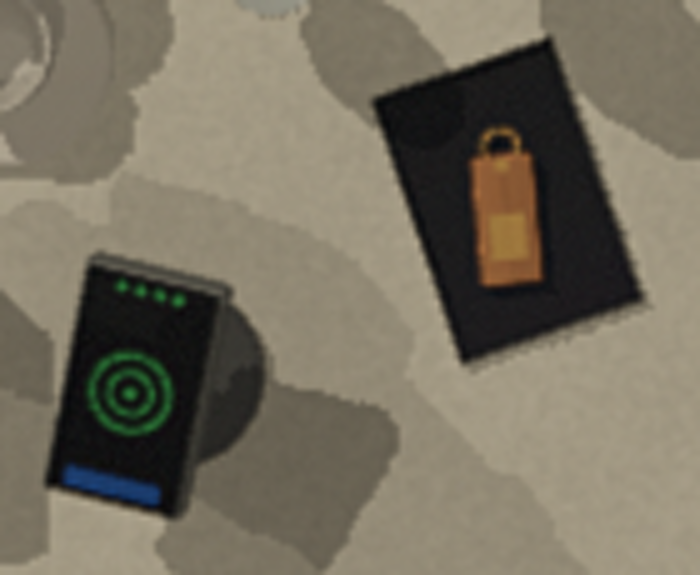

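View pics/c2.png

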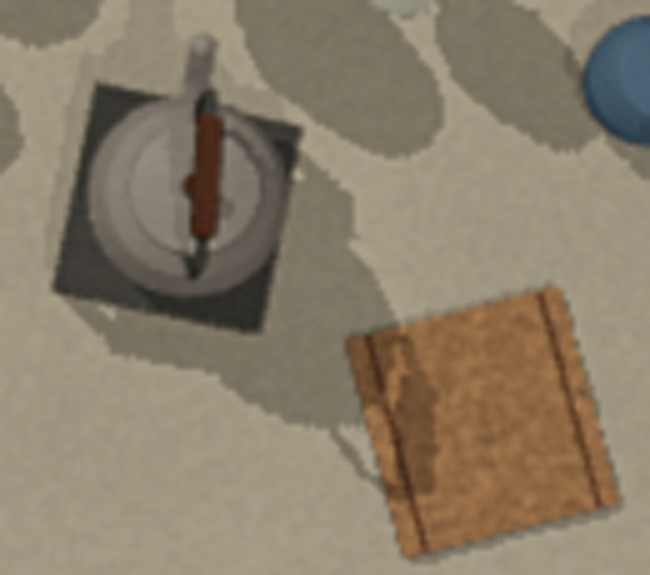

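View pics/c3.png

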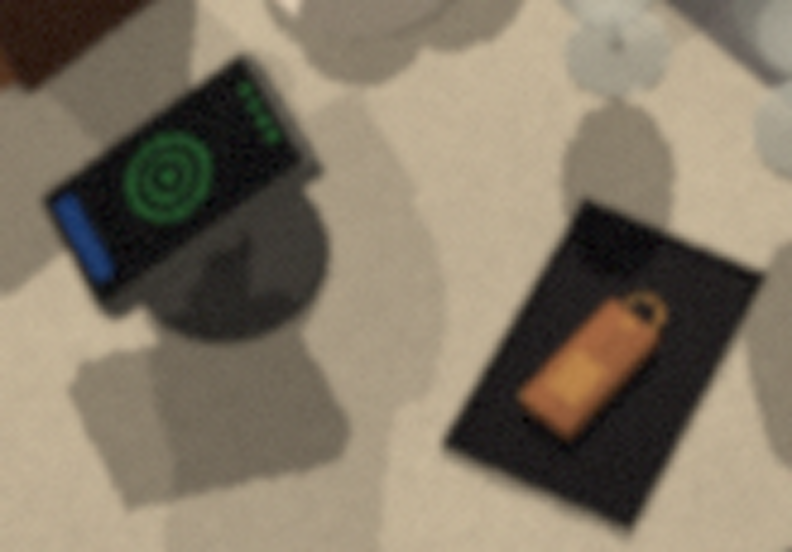

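View pics/c4.png

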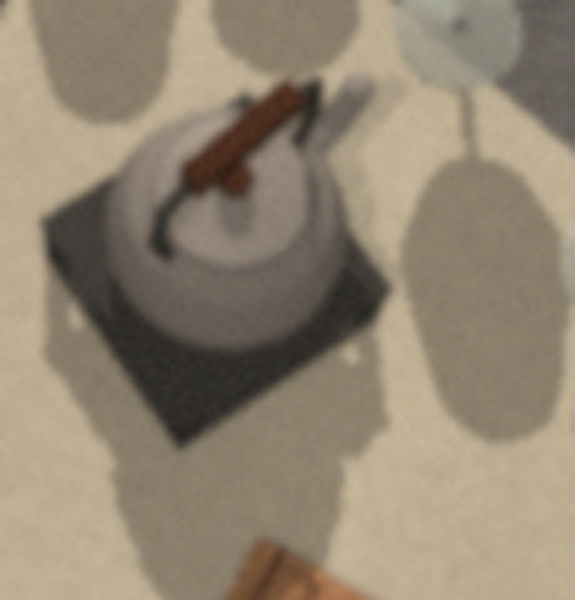

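The crops are clear: reader face corners and rings, fob block, tray and warmer corners, and the grip bar with its centre at about (206,176) in crop c2. Next I'll triangulate these points and check them against the given sizes.

```bash
cat >h.py <<'E'
import numpy as np,cv2
from workcell import monitor,eyes,ctrl
np.set_printoptions(precision=4,suppress=True)
I={n:eyes.camera_info(n) for n in("scene","top")}
def ray(n,p):
    i=I[n];f=200/np.tan(np.radians(i["fovy"]/2))
    d=i["R"].T@np.array([(p[0]-i["cx"])/f,(p[1]-i["cy"])/f,1]);return -i["R"].T@i["t"],d/np.linalg.norm(d)
def onz(n,p,z):
    c,d=ray(n,p);return c+d*(z-c[2])/d[2]
def tri(pt,ps):
    A=0;b=0;L=[]
    for n,p in(("top",pt),("scene",ps)):
        c,d=ray(n,p);M=np.eye(3)-np.outer(d,d);A=A+M;b=b+M@c;L.append((c,d))
    X=np.linalg.solve(A,b);c,d=L[0]
    return X,1000*np.linalg.norm((np.eye(3)-np.outer(d,d))@(X-c))*2
def crop(x0,y0,k):return lambda u,v:(x0+(u+.5)/k-.5,y0+(v+.5)/k-.5)
E
python3 - <<'E'
from h import *
c1,c2,c3,c4=crop(180,175,5),crop(325,170,5),crop(155,125,4.8),crop(305,200,5)
def T(name,a,b):
    X,e=tri(a,b);print(name,X,"gap mm %.1f"%e);return X
def Z(name,n,ps,z):
    P=np.array([onz(n,p,z) for p in ps]);print(name,n,"mid",P.mean(0)[:2],"sides",[round(1000*np.linalg.norm(P[i]-P[i-1])) for i in range(len(P))])
    e=P[0]-P[-1];print("  dir last->first deg",np.degrees(np.arctan2(e[1],e[0])), "first->second",np.degrees(np.arctan2(*(P[1]-P[0])[[1,0]])))
Z("tray","top",[c1(*p) for p in[(375,100),(550,40),(643,300),(465,362)]],.008)
Z("tray","scene",[c3(*p) for p in[(588,200),(763,275),(632,530),(445,447)]],.008)
Z("fob","top",[c1(*p) for p in[(472,155),(533,152),(544,280),(482,286)]],.018)
Z("fob","scene",[c3(*p) for p in[(612,300),(660,345),(570,440),(520,395)]],.018)
Z("trivet","top",[c2(*p) for p in[(348,340),(558,285),(620,505),(407,558)]],.01)
Z("trivet","scene",[(359,310),(406,341),(381,387),(331,350)],.01)
Z("warmer","top",[c2(*p) for p in[(97,83),(302,128),(260,332),(53,290)]],.06)
Z("warmer3","scene",[c4(*p) for p in[(388,290),(182,447),(43,220)]],.06)
Z("bar","top",[c2(*p) for p in[(197,117),(221,117),(217,235),(191,235)]],.239)
T("bar",c2(206,176),c4(243,137))
T("barfront",c2(209,117),c4(291,90));T("barback",c2(204,235),c4(195,182))
F=T("field",c1(130,393),c3(168,177))
C=[T(n,a,b) for n,a,b in(("UL",c1(90,268),c3(245,58)),("UR",c1(216,294),c3(302,158)),("LR",c1(168,512),c3(108,303)),("LL",c1(50,485),c3(47,203)))]
D=[T("dot",c1(*a),c3(*b)) for a,b in(((122,286),(243,90)),((140,291),(254,105)),((159,296),(265,120)),((178,300),(273,135)))]
B=[T("blue",c1(*a),c3(*b)) for a,b in(((65,463),(75,195)),((161,486),(115,273)),((158,504),(97,283)),((62,484),(55,202)))]
for S in(C,D+B+[F],C+D+B+[F]):
    P=np.array(S);m=P.mean(0);u,s,v=np.linalg.svd(P-m);n=v[2]*np.sign(v[2][2])
    print("n",n,"tilt",np.degrees(np.arccos(n[2])),"downhill yaw",np.degrees(np.arctan2(n[1],n[0])),"res",((P-m)@n)*1000,"mean",m,"F off",(F-m)@n*1000)
ux=(C[0]+C[1]-C[2]-C[3])/2;print("ux",ux,np.linalg.norm(ux),np.degrees(np.arctan2(ux[1],ux[0])),np.degrees(np.arcsin(ux[2]/np.linalg.norm(ux))),np.linalg.norm(C[0]-C[1]))
E
```

```text
tray top mid [0.5665 0.1242] sides [187, 125, 187, 126]
  dir last->first deg 19.11821880028598 first->second -71.27332864386402
tray scene mid [0.5676 0.1233] sides [190, 125, 189, 128]
  dir last->first deg 19.105016989213958 first->second -71.56112324105146
fob top mid [0.5534 0.1237] sides [88, 41, 86, 41]
  dir last->first deg 4.476214367988623 first->second -87.6057272450273
fob scene mid [0.5527 0.122 ] sides [85, 44, 83, 44]
  dir last->first deg 4.39310371814831 first->second -91.24796663201265
trivet top mid [ 0.431  -0.3432] sides [149, 147, 151, 147]
  dir last->first deg 13.831200845542426 first->second -75.90306380416708
trivet scene mid [ 0.4338 -0.3446] sides [127, 144, 132, 153]
  dir last->first deg 7.34345632657648 first->second -79.81241475607794
warmer top mid [ 0.5714 -0.1374] sides [139, 138, 137, 137]
  dir last->first deg -12.659021400640958 first->second -102.92251659670472
warmer3 scene mid [ 0.5423 -0.157 ] sides [191, 142, 146]
  dir last->first deg -58.06829020869182 first->second 171.13207364687443
bar top mid [ 0.5746 -0.1389] sides [69, 14, 69, 15]
  
[... 741 characters left out ...]
85014568144 downhill yaw 178.1618629088759 res [-1.7072  1.6938 -1.7693  1.7827] mean [0.4414 0.352  0.1108] F off 8.576290435795178
n [-0.2828  0.0603  0.9573] tilt 16.810882159806017 downhill yaw 167.9570608568151 res [ 1.3753 -0.3452 -0.7524 -0.3109 -6.0027 -2.4114  1.9417  5.2221  1.2835] mean [0.4413 0.3509 0.1184] F off 1.2834853747113817
n [-0.3039  0.0324  0.9522] tilt 17.79565986589399 downhill yaw 173.92320703557778 res [-4.2394 -2.9785 -9.2338 -3.6149  2.1142  0.7639  0.7487  1.577  -3.9765
  1.6309  6.1735  7.4855  3.5495] mean [0.4413 0.3512 0.1161] F off 3.549458139785598
ux [ 0.1346 -0.0354  0.0471] 0.14692551007700858 -14.755918260155699 18.703666341020327 0.07896910534339131
```

The face slopes about 19°, with uphill pointing along world yaw of about -15°, and the sizes check out. The tool only points down, so the fob will have to pivot in the pads when pressed. I'll start by rising and turning to line up with the kettle bar.

Call:
{"op": "servo_tool", "data": {
  "steps": [
    {"tz":-1,"turn":-0.95,"hand":1},
    {"tz":-1,"turn":-0.95,"hand":1},
    {"tz":-1,"turn":-0.96,"hand":1},
    {"tx":-0.5,"ty":-1,"hand":1},
    {"tx":-0.5,"ty":-1,"hand":1},
    {"tx":-0.5,"ty":-1,"hand":1},
    {"tx":-0.5,"ty":-1,"hand":1},
    {"tx":-0.5,"ty":-1,"hand":1}
  ]
}}

```text
validation failed for argument at $.st...
```

```bash
cat >to.py <<'E'
import sys
from h import *
# usage: to.py x y z [yaw of tool y]: remaining move in tool units
o=monitor.get_obs();p=o["ee_pos"];R=o["tcp_rot"];a=list(map(float,sys.argv[1:]))
print("t",o["time_s"],"p",p,"yaw_y",np.degrees(np.arctan2(R[1,1],R[0,1])),"q",o["qpos"],"F",o["contact_force"],"w",o["grip_width"],o["grip_force"])
if a:
    print("units",R.T@(np.array(a[:3])-p)/.025)
    if len(a)>3: print("turn",-np.radians(a[3]-np.degrees(np.arctan2(R[1,1],R[0,1])))/.1)
E
python3 to.py .575 -.139 .48 87
python3 - <<'E'
from h import *
from scipy.optimize import least_squares
c1,c3=crop(180,175,5),crop(155,125,4.8)
obs=[("top",c1,[(90,268),(216,294),(168,512),(50,485),(130,393)]),("scene",c3,[(245,58),(302,158),(108,303),(47,203),(168,177)])]
L=[(74,42),(74,-42),(-74,-42),(-74,42),(0,0)]
def pts(q):
    x,y,z,w,t=q;cw,sw,ct,st=np.cos(w),np.sin(w),np.cos(t),np.sin(t)
    ux=np.array([ct*cw,ct*sw,st]);uy=np.array([-sw,cw,0])
    return [np.array([x,y,z])+ux*a/1000+uy*b/1000 for a,b in L]
def res(q,fz=True):
    r=[]
    for n,c,ps in obs:
        i=I[n];f=200/np.tan(np.radians(i["fovy"]/2))
        for k,(X,p) in enumerate(zip(pts(q),ps)):
            u=i["R"]@X+i["t"];uv=np.array([i["cx"]+f*u[0]/u[2],i["cy"]+f*u[1]/u[2]])
            r+=list((uv-c(*p))*(2 if k==4 else 1))
    if fz:r.append((q[2]-.075-.042*np.cos(q[4]))*1000)
    return np.array(r)
for fz in(False,True):
    s=least_squares(res,[.44,.35,.115,-.25,.33],args=(fz,));print(s.x,np.degrees(s.x[3:]),s.fun.round(2))
E
```

```text
t 0.1 p [0.2237 0.6367 0.4041] yaw_y 70.64408775844551 q [-79.2108  24.4451   4.2303  92.0489  -1.9542  63.6433  -3.8446] F [0.1167 0.1529 0.3166] w 0.09383110082783895 0.0
units [-23.5434 -24.6192  -3.0084]
turn -2.8546452078237197
[ 0.4405  0.352   0.1138 -0.2527  0.3316] [-14.4763  18.9965] [-0.66 -0.96  0.39  0.43  1.15  0.6  -0.96 -0.51  0.26 -1.07 -1.39 -0.96
 -0.29 -0.02 -1.44  0.88 -0.65 -0.59  0.92  0.98]
[ 0.4404  0.3517  0.1146 -0.2533  0.3334] [-14.5109  19.1009] [-0.62 -0.95  0.45  0.47  1.2   0.62 -0.91 -0.5   0.36 -1.02 -1.41 -1.05
 -0.31 -0.09 -1.46  0.85 -0.66 -0.64  0.88  0.87 -0.07]
```

Call:
{"op": "servo_tool", "data": {
  "steps": [
    {"tx":0.0,"ty":0.0,"tz":-1.0,"turn":-0.95,"hand":1.0},
    {"tx":0.0,"ty":0.0,"tz":-1.0,"turn":-0.95,"hand":1.0},
    {"tx":0.0,"ty":0.0,"tz":-1.0,"turn":-0.96,"hand":1.0},
    {"tx":-0.5,"ty":-1.0,"tz":0.0,"turn":0.0,"hand":1.0},
    {"tx":-0.5,"ty":-1.0,"tz":0.0,"turn":0.0,"hand":1.0}
  ],
  "newtons": 30
}}

```text
time_s: 0.52
ee_pos: [0.2455, 0.5858, 0.4804]
tcp_rot: [[-0.999, 0.049, 0.0], [0.049, 0.999, 0.002], [0.0, 0.002, -1.0]]
contact_force: [0.7, -0.1, -0.9]
grip_width: 0.0934
grip_force: 0.0
```

Call:
{"op": "servo_tool", "data": {
  "steps": [
    {"tx":-0.52,"ty":-1.0,"tz":0.0,"turn":0.0,"hand":1.0},
    {"tx":-0.52,"ty":-1.0,"tz":0.0,"turn":0.0,"hand":1.0},
    {"tx":-0.52,"ty":-1.0,"tz":0.0,"turn":0.0,"hand":1.0},
    {"tx":-0.52,"ty":-1.0,"tz":0.0,"turn":0.0,"hand":1.0},
    {"tx":-0.52,"ty":-1.0,"tz":0.0,"turn":0.0,"hand":1.0},
    {"tx":-0.52,"ty":-1.0,"tz":0.0,"turn":0.0,"hand":1.0},
    {"tx":-0.52,"ty":-1.0,"tz":0.0,"turn":0.0,"hand":1.0},
    {"tx":-0.52,"ty":-1.0,"tz":0.0,"turn":0.0,"hand":1.0}
  ]
}}

```text
time_s: 1.18
ee_pos: [0.3399, 0.379, 0.4795]
tcp_rot: [[-0.999, 0.052, -0.0], [0.052, 0.999, -0.0], [0.0, -0.0, -1.0]]
contact_force: [0.2, 0.3, -0.7]
grip_width: 0.094
grip_force: 0.0
```

Call:
{"op": "servo_tool", "data": {
  "steps": [
    {"tx":-0.52,"ty":-1.0,"tz":0.0,"turn":0.0,"hand":1.0},
    {"tx":-0.52,"ty":-1.0,"tz":0.0,"turn":0.0,"hand":1.0},
    {"tx":-0.52,"ty":-1.0,"tz":0.0,"turn":0.0,"hand":1.0},
    {"tx":-0.52,"ty":-1.0,"tz":0.0,"turn":0.0,"hand":1.0},
    {"tx":-0.52,"ty":-1.0,"tz":0.0,"turn":0.0,"hand":1.0},
    {"tx":-0.52,"ty":-1.0,"tz":0.0,"turn":0.0,"hand":1.0},
    {"tx":-0.52,"ty":-1.0,"tz":0.0,"turn":0.0,"hand":1.0},
    {"tx":-0.52,"ty":-1.0,"tz":0.0,"turn":0.0,"hand":1.0}
  ]
}}

```text
time_s: 1.85
ee_pos: [0.4333, 0.1739, 0.4796]
tcp_rot: [[-0.999, 0.052, -0.0], [0.052, 0.999, -0.0], [0.0, -0.0, -1.0]]
contact_force: [0.1, 0.3, -0.1]
grip_width: 0.094
grip_force: 0.0
```

Call:
{"op": "servo_tool", "data": {
  "steps": [
    {"tx":-0.52,"ty":-1.0,"tz":0.0,"turn":0.0,"hand":1.0},
    {"tx":-0.52,"ty":-1.0,"tz":0.0,"turn":0.0,"hand":1.0},
    {"tx":-0.52,"ty":-1.0,"tz":0.0,"turn":0.0,"hand":1.0},
    {"tx":-0.52,"ty":-1.0,"tz":0.0,"turn":0.0,"hand":1.0},
    {"tx":-0.52,"ty":-1.0,"tz":0.0,"turn":0.0,"hand":1.0},
    {"tx":-0.52,"ty":-1.0,"tz":0.0,"turn":0.0,"hand":1.0},
    {"tx":-0.52,"ty":-1.0,"tz":0.0,"turn":0.0,"hand":1.0},
    {"tx":-0.52,"ty":-1.0,"tz":0.0,"turn":0.0,"hand":1.0}
  ]
}}

```text
time_s: 2.52
ee_pos: [0.5268, -0.0311, 0.4796]
tcp_rot: [[-0.999, 0.052, -0.0], [0.052, 0.999, 0.0], [0.0, 0.0, -1.0]]
contact_force: [0.4, -0.4, -1.2]
grip_width: 0.0944
grip_force: 0.0
```

```bash
python3 to.py .575 -.139 .41 87
```

```text
t 2.5167 p [ 0.5268 -0.0311  0.4796] yaw_y 87.0351755391509 q [-33.3754   6.9558  33.054  106.9782  -4.1094  67.2447  88.113 ] F [ 0.3762 -0.4299 -1.2424] w 0.09437350707316812 0.0
units [-2.1497 -4.209   2.7835]
turn 0.00613928974347354
```

Call:
{"op": "servo_tool", "data": {
  "steps": [
    {"tx":-0.4,"ty":-0.8,"tz":0.0,"turn":0.0,"hand":1.0},
    {"tx":-0.4,"ty":-0.8,"tz":0.0,"turn":0.0,"hand":1.0},
    {"tx":-0.4,"ty":-0.8,"tz":0.0,"turn":0.0,"hand":1.0},
    {"tx":-0.4,"ty":-0.8,"tz":0.0,"turn":0.0,"hand":1.0},
    {"tx":-0.4,"ty":-0.8,"tz":0.0,"turn":0.0,"hand":1.0},
    {"tx":0.0,"ty":0.0,"tz":0.0,"turn":0.0,"hand":1.0},
    {"tx":0.0,"ty":0.0,"tz":0.0,"turn":0.0,"hand":1.0}
  ]
}}

```text
time_s: 3.1
ee_pos: [0.5713, -0.1332, 0.4792]
tcp_rot: [[-0.999, 0.054, -0.001], [0.054, 0.999, -0.001], [0.001, -0.001, -1.0]]
contact_force: [-0.5, 0.5, -0.3]
grip_width: 0.0944
grip_force: 0.0
```

```bash
python3 to.py .575 -.139 .41 87; python3 - <<'E'
from h import *
c=lambda i,x0,y0,w,h,k:cv2.resize(i[y0:y0+h,x0:x0+w],None,fx=k,fy=k,interpolation=cv2.INTER_CUBIC)[:,:,::-1]
cv2.imwrite("pics/k1.png",c(eyes.grab_frame("scene"),290,150,160,120,4.5))
E
```

```text
t 3.1 p [ 0.5713 -0.1332  0.4792] yaw_y 86.90821542719947 q [-23.2637  14.4398  36.7942 100.1099  -9.1806  68.5418 102.9517] F [-0.4918  0.5078 -0.3097] w 0.09435053813843677 0.0
units [-0.1625 -0.2207  2.7676]
turn -0.01601942997905762
```

View pics/k1.png

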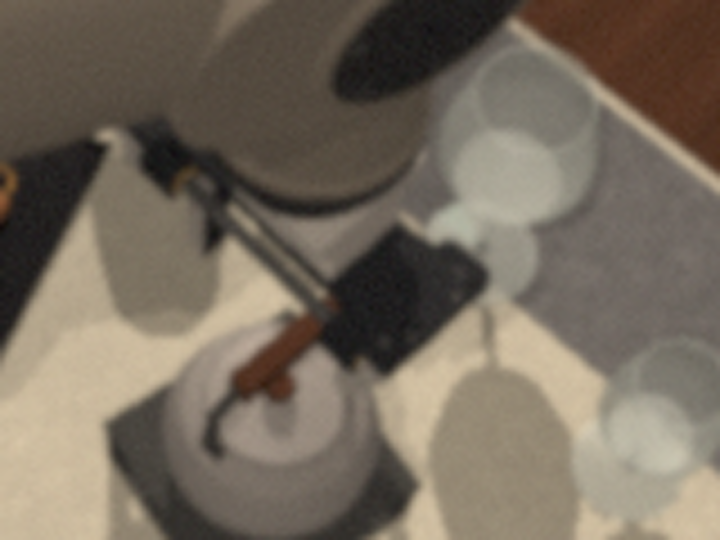

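The view shows the open gripper above the bar. The bar runs from about (330,305) to (240,385) in the crop, lined up between the fingers. I'll descend and grip.

Call:
{"op": "servo_tool", "data": {
  "steps": [
    {"tx":-0.15,"ty":-0.22,"tz":0.4,"turn":0.0,"hand":1.0},
    {"tx":0.0,"ty":0.0,"tz":0.6,"turn":0.0,"hand":1.0},
    {"tx":0.0,"ty":0.0,"tz":0.7,"turn":0.0,"hand":1.0},
    {"tx":0.0,"ty":0.0,"tz":0.7,"turn":0.0,"hand":1.0},
    {"tx":0.0,"ty":0.0,"tz":0.36,"turn":0.0,"hand":1.0},
    {"tx":0.0,"ty":0.0,"tz":0.0,"turn":0.0,"hand":0.2},
    {"tx":0.0,"ty":0.0,"tz":0.0,"turn":0.0,"hand":-0.2},
    {"tx":0.0,"ty":0.0,"tz":0.0,"turn":0.0,"hand":-0.4}
  ],
  "newtons": 10
}}

```text
time_s: 3.82
ee_pos: [0.575, -0.1379, 0.4115]
tcp_rot: [[-0.999, 0.052, 0.001], [0.052, 0.999, -0.0], [-0.001, -0.0, -1.0]]
contact_force: [0.4, 0.7, 0.6]
grip_width: 0.0775
grip_force: 0.0
```

Call:
{"op": "servo_tool", "data": {
  "steps": [
    {"tx":0.0,"ty":0.0,"tz":0.0,"turn":0.0,"hand":-0.5},
    {"tx":0.0,"ty":0.0,"tz":0.0,"turn":0.0,"hand":-0.6},
    {"tx":0.0,"ty":0.0,"tz":0.0,"turn":0.0,"hand":-0.7},
    {"tx":0.0,"ty":0.0,"tz":0.0,"turn":0.0,"hand":-1.0},
    {"tx":0.0,"ty":0.0,"tz":0.0,"turn":0.0,"hand":-1.0},
    {"tx":0.0,"ty":0.0,"tz":0.0,"turn":0.0,"hand":-1.0}
  ]
}}

```text
time_s: 4.32
ee_pos: [0.5748, -0.1379, 0.4108]
tcp_rot: [[-0.999, 0.052, 0.0], [0.052, 0.999, -0.0], [-0.0, -0.0, -1.0]]
contact_force: [0.4, -0.9, 0.6]
grip_width: 0.0374
grip_force: 0.0
```

Call:
{"op": "servo_tool", "data": {
  "steps": [
    {"tx":0.0,"ty":0.0,"tz":0.0,"turn":0.0,"hand":-1.0},
    {"tx":0.0,"ty":0.0,"tz":0.0,"turn":0.0,"hand":-1.0},
    {"tx":0.0,"ty":0.0,"tz":0.0,"turn":0.0,"hand":-1.0},
    {"tx":0.0,"ty":0.0,"tz":0.0,"turn":0.0,"hand":-1.0},
    {"tx":0.0,"ty":0.0,"tz":0.0,"turn":0.0,"hand":-1.0},
    {"tx":0.0,"ty":0.0,"tz":0.0,"turn":0.0,"hand":-1.0}
  ],
  "newtons": 10
}}

```text
time_s: 4.82
ee_pos: [0.5748, -0.1379, 0.4107]
tcp_rot: [[-0.999, 0.052, 0.0], [0.052, 0.999, -0.0], [-0.0, -0.0, -1.0]]
contact_force: [0.2, -0.7, -1.9]
grip_width: 0.0161
grip_force: 10.0
```

Call:
{"op": "servo_tool", "data": {
  "steps": [
    {"tx":0.0,"ty":0.0,"tz":0.0,"turn":0.0,"hand":-1.0},
    {"tx":0.0,"ty":0.0,"tz":0.0,"turn":0.0,"hand":-1.0},
    {"tx":0.0,"ty":0.0,"tz":0.0,"turn":0.0,"hand":-1.0}
  ],
  "newtons": 50
}}

```text
time_s: 5.07
ee_pos: [0.5748, -0.1379, 0.4107]
tcp_rot: [[-0.999, 0.052, -0.0], [0.052, 0.999, -0.0], [0.0, -0.0, -1.0]]
contact_force: [0.9, -1.0, -1.5]
grip_width: 0.0158
grip_force: 50.0
```

Call:
{"op": "servo_tool", "data": {
  "steps": [
    {"tx":0.0,"ty":0.0,"tz":-0.2,"turn":0.0,"hand":-1.0},
    {"tx":0.0,"ty":0.0,"tz":-0.4,"turn":0.0,"hand":-1.0},
    {"tx":0.0,"ty":0.0,"tz":-0.5,"turn":0.0,"hand":-1.0},
    {"tx":0.0,"ty":0.0,"tz":-0.4,"turn":0.0,"hand":-1.0},
    {"tx":0.0,"ty":0.0,"tz":-0.2,"turn":0.0,"hand":-1.0},
    {"tx":0.0,"ty":0.0,"tz":0.0,"turn":0.0,"hand":-1.0},
    {"tx":0.0,"ty":0.0,"tz":0.0,"turn":0.0,"hand":-1.0},
    {"tx":0.0,"ty":0.0,"tz":0.0,"turn":0.0,"hand":-1.0}
  ]
}}

```text
time_s: 5.73
ee_pos: [0.5747, -0.1378, 0.4529]
tcp_rot: [[-0.999, 0.052, -0.0], [0.052, 0.999, 0.0], [0.0, 0.0, -1.0]]
contact_force: [0.0, 0.3, -5.1]
grip_width: 0.0156
grip_force: 50.0
```

```bash
python3 to.py .430 -.343 .3607 ; python3 - <<'E'
from h import *
print(monitor.get_obs()["torque"])
c=lambda i,x0,y0,w,h,k:cv2.resize(i[y0:y0+h,x0:x0+w],None,fx=k,fy=k,interpolation=cv2.INTER_CUBIC)[:,:,::-1]
cv2.imwrite("pics/k2.png",c(eyes.grab_frame("scene"),290,150,160,120,4.5))
E
```

```text
t 5.7333 p [ 0.5747 -0.1378  0.4529] yaw_y 87.03940869536235 q [-22.2162  16.2392  36.5155 101.5124 -10.5196  65.7075 104.6032] F [ 0.0441  0.3148 -5.1028] w 0.0156450584157391 49.97571408748627
units [ 5.3532 -8.4978  3.688 ]
[ 0.0592 -0.0108  0.0313]
```

View pics/k2.png

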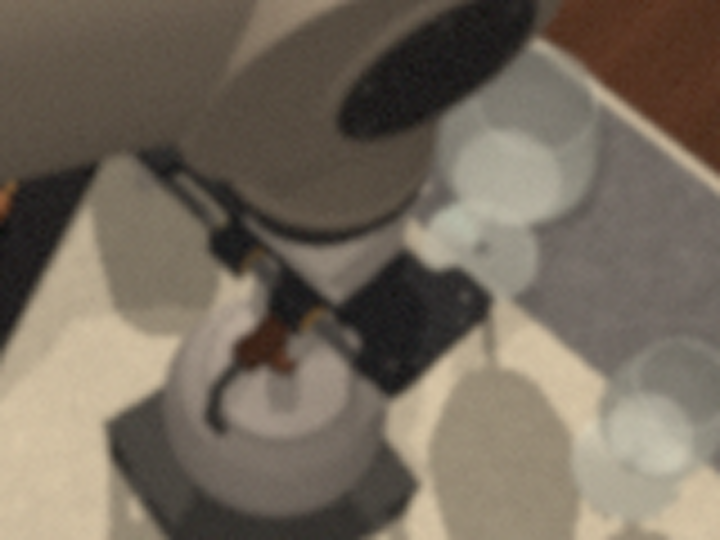

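The kettle is up, level, and hanging from the bar with clear space under it at about (290,500) in the crop. Next I carry it to the trivet.

Call:
{"op": "servo_tool", "data": {
  "steps": [
    {"tx":0.2,"ty":-0.3,"tz":0.0,"turn":0.0,"hand":-1.0},
    {"tx":0.35,"ty":-0.6,"tz":0.0,"turn":0.0,"hand":-1.0},
    {"tx":0.5,"ty":-0.8,"tz":0.0,"turn":0.0,"hand":-1.0},
    {"tx":0.55,"ty":-0.85,"tz":0.0,"turn":0.0,"hand":-1.0},
    {"tx":0.55,"ty":-0.85,"tz":0.0,"turn":0.0,"hand":-1.0},
    {"tx":0.55,"ty":-0.85,"tz":0.0,"turn":0.0,"hand":-1.0},
    {"tx":0.55,"ty":-0.85,"tz":0.0,"turn":0.0,"hand":-1.0},
    {"tx":0.55,"ty":-0.85,"tz":0.0,"turn":0.0,"hand":-1.0}
  ]
}}

```text
time_s: 6.45
ee_pos: [0.4698, -0.2838, 0.4531]
tcp_rot: [[-0.999, 0.053, -0.0], [0.053, 0.999, 0.0], [0.0, 0.0, -1.0]]
contact_force: [0.2, -0.3, -5.0]
grip_width: 0.0157
grip_force: 50.0
```

Call:
{"op": "servo_tool", "data": {
  "steps": [
    {"tx":0.55,"ty":-0.85,"tz":0.0,"turn":0.0,"hand":-1.0},
    {"tx":0.5,"ty":-0.75,"tz":0.2,"turn":0.0,"hand":-1.0},
    {"tx":0.35,"ty":-0.6,"tz":0.4,"turn":0.0,"hand":-1.0},
    {"tx":0.15,"ty":-0.3,"tz":0.6,"turn":0.0,"hand":-1.0},
    {"tx":0.0,"ty":0.0,"tz":0.6,"turn":0.0,"hand":-1.0},
    {"tx":0.0,"ty":0.0,"tz":0.4,"turn":0.0,"hand":-1.0},
    {"tx":0.0,"ty":0.0,"tz":0.2,"turn":0.0,"hand":-1.0},
    {"tx":0.0,"ty":0.0,"tz":0.0,"turn":0.0,"hand":-1.0}
  ]
}}

```text
time_s: 7.12
ee_pos: [0.4297, -0.342, 0.3923]
tcp_rot: [[-0.999, 0.052, -0.002], [0.052, 0.999, 0.001], [0.002, 0.0, -1.0]]
contact_force: [-0.1, -0.5, -4.7]
grip_width: 0.0153
grip_force: 50.0
```

```bash
python3 to.py .430 -.343 .3607 87
```

```text
t 7.1167 p [ 0.4297 -0.342   0.3923] yaw_y 87.01451377756682 q [ -2.959   16.2702  42.0439 110.8308 -12.7916  57.6878 131.8747] F [-0.097  -0.5235 -4.745 ] w 0.015288611867653838 49.975653290748596
units [-0.0163 -0.0416  1.2659]
turn 0.002533132054430816
```

Call:
{"op": "servo_tool", "data": {
  "steps": [
    {"tx":0.0,"ty":0.0,"tz":0.4,"turn":0.0,"hand":-1.0},
    {"tx":0.0,"ty":0.0,"tz":0.4,"turn":0.0,"hand":-1.0},
    {"tx":0.0,"ty":0.0,"tz":0.2,"turn":0.0,"hand":-1.0},
    {"tx":0.0,"ty":0.0,"tz":0.08,"turn":0.0,"hand":-1.0},
    {"tx":0.0,"ty":0.0,"tz":0.06,"turn":0.0,"hand":-1.0},
    {"tx":0.0,"ty":0.0,"tz":0.04,"turn":0.0,"hand":-1.0},
    {"tx":0.0,"ty":0.0,"tz":0.04,"turn":0.0,"hand":-1.0},
    {"tx":0.0,"ty":0.0,"tz":0.0,"turn":0.0,"hand":-1.0}
  ]
}}

```text
time_s: 7.78
ee_pos: [0.4303, -0.342, 0.3628]
tcp_rot: [[-0.999, 0.052, 0.0], [0.052, 0.999, -0.0], [-0.0, -0.0, -1.0]]
contact_force: [1.3, -0.9, -4.8]
grip_width: 0.0157
grip_force: 50.0
```

Call:
{"op": "servo_tool", "data": {
  "steps": [
    {"tx":0.0,"ty":0.0,"tz":0.06,"turn":0.0,"hand":-1.0},
    {"tx":0.0,"ty":0.0,"tz":0.04,"turn":0.0,"hand":-1.0},
    {"tx":0.0,"ty":0.0,"tz":0.04,"turn":0.0,"hand":-1.0},
    {"tx":0.0,"ty":0.0,"tz":0.0,"turn":0.0,"hand":-1.0},
    {"tx":0.0,"ty":0.0,"tz":0.0,"turn":0.0,"hand":-1.0}
  ]
}}

```text
time_s: 8.2
ee_pos: [0.4306, -0.3423, 0.3605]
tcp_rot: [[-0.999, 0.052, 0.002], [0.052, 0.999, -0.0], [-0.002, -0.0, -1.0]]
contact_force: [-3.7, 4.9, 17.7]
grip_width: 0.0157
grip_force: 50.0
```

Call:
{"op": "servo_tool", "data": {
  "steps": [
    {"tx":0.0,"ty":0.0,"tz":-0.04,"turn":0.0,"hand":-1.0},
    {"tx":0.0,"ty":0.0,"tz":0.0,"turn":0.0,"hand":-1.0},
    {"tx":0.0,"ty":0.0,"tz":0.0,"turn":0.0,"hand":-0.5},
    {"tx":0.0,"ty":0.0,"tz":0.0,"turn":0.0,"hand":-0.2},
    {"tx":0.0,"ty":0.0,"tz":0.0,"turn":0.0,"hand":0.3},
    {"tx":0.0,"ty":0.0,"tz":0.0,"turn":0.0,"hand":0.8},
    {"tx":0.0,"ty":0.0,"tz":0.0,"turn":0.0,"hand":0.8},
    {"tx":0.0,"ty":0.0,"tz":0.0,"turn":0.0,"hand":0.8}
  ]
}}

```text
time_s: 8.87
ee_pos: [0.4302, -0.342, 0.3602]
tcp_rot: [[-0.999, 0.052, -0.0], [0.052, 0.999, -0.0], [0.0, -0.0, -1.0]]
contact_force: [-0.3, -0.5, 0.7]
grip_width: 0.052
grip_force: 0.0
```

Call:
{"op": "servo_tool", "data": {
  "steps": [
    {"tx":0.0,"ty":0.0,"tz":-0.3,"turn":0.0,"hand":0.8},
    {"tx":0.0,"ty":0.0,"tz":-0.6,"turn":0.0,"hand":0.8},
    {"tx":0.0,"ty":0.0,"tz":-0.8,"turn":0.0,"hand":0.8},
    {"tx":0.0,"ty":0.0,"tz":-1.0,"turn":0.0,"hand":0.8},
    {"tx":0.0,"ty":0.0,"tz":-1.0,"turn":-0.65,"hand":0.8},
    {"tx":0.0,"ty":0.0,"tz":-1.0,"turn":-0.65,"hand":0.8},
    {"tx":0.0,"ty":0.0,"tz":0.0,"turn":0.0,"hand":0.8}
  ]
}}

```text
time_s: 9.45
ee_pos: [0.4304, -0.343, 0.4825]
tcp_rot: [[-0.997, -0.082, 0.005], [-0.082, 0.997, -0.002], [-0.005, -0.003, -1.0]]
contact_force: [0.6, -0.2, 0.1]
grip_width: 0.0847
grip_force: 0.0
```

```bash
python3 to.py .553 .1235 .42 94.4; python3 - <<'E'
from h import *
f=eyes.grab_frame("top");cv2.imwrite("pics/a.png",cv2.resize(f[170:290,180:460],None,fx=2.85,fy=2.85,interpolation=cv2.INTER_CUBIC)[:,:,::-1])
E
```

```text
t 9.45 p [ 0.4304 -0.343   0.4825] yaw_y 94.68637565958966 q [ -4.894   10.2982  42.6023 104.5865  -7.6091  67.6425 134.8003] F [ 0.6173 -0.1889  0.1104] w 0.08471621473252648 0.0
units [-6.3994 18.2021  2.4851]
turn 0.04998198157409898
```

View pics/a.png

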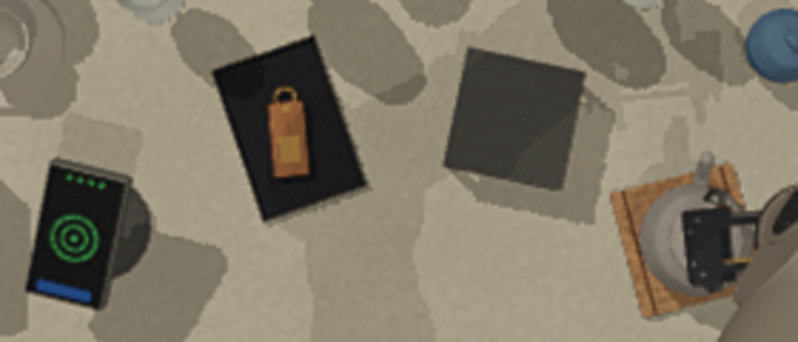

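The kettle stands upright on the trivet, belly at about (690,240) in the crop, and the fob, tray and reader haven't moved. On to the fob.

Call:
{"op": "servo_tool", "data": {
  "steps": [
    {"tx":-0.34,"ty":0.96,"tz":0.0,"turn":0.0,"hand":0.8},
    {"tx":-0.34,"ty":0.96,"tz":0.0,"turn":0.0,"hand":0.8},
    {"tx":-0.34,"ty":0.96,"tz":0.0,"turn":0.0,"hand":0.8},
    {"tx":-0.34,"ty":0.96,"tz":0.0,"turn":0.0,"hand":0.8},
    {"tx":-0.34,"ty":0.96,"tz":0.0,"turn":0.0,"hand":0.8},
    {"tx":-0.34,"ty":0.96,"tz":0.0,"turn":0.0,"hand":0.8},
    {"tx":-0.34,"ty":0.96,"tz":0.0,"turn":0.0,"hand":0.8},
    {"tx":-0.34,"ty":0.96,"tz":0.0,"turn":0.0,"hand":0.8}
  ]
}}

```text
time_s: 10.17
ee_pos: [0.483, -0.144, 0.4772]
tcp_rot: [[-0.997, -0.077, -0.001], [-0.077, 0.997, 0.0], [0.001, 0.0, -1.0]]
contact_force: [-1.1, -0.3, 0.3]
grip_width: 0.0849
grip_force: 0.0
```

Call:
{"op": "servo_tool", "data": {
  "steps": [
    {"tx":-0.34,"ty":0.96,"tz":0.0,"turn":0.0,"hand":0.8},
    {"tx":-0.34,"ty":0.96,"tz":0.0,"turn":0.0,"hand":0.8},
    {"tx":-0.34,"ty":0.96,"tz":0.0,"turn":0.0,"hand":0.8},
    {"tx":-0.34,"ty":0.96,"tz":0.0,"turn":0.0,"hand":0.8},
    {"tx":-0.34,"ty":0.96,"tz":0.0,"turn":0.0,"hand":0.8},
    {"tx":-0.34,"ty":0.96,"tz":0.0,"turn":0.0,"hand":0.8},
    {"tx":-0.34,"ty":0.96,"tz":0.0,"turn":0.0,"hand":0.8},
    {"tx":-0.34,"ty":0.96,"tz":0.0,"turn":0.0,"hand":0.8}
  ]
}}

```text
time_s: 10.83
ee_pos: [0.5358, 0.0527, 0.4771]
tcp_rot: [[-0.997, -0.077, -0.001], [-0.077, 0.997, -0.0], [0.001, -0.0, -1.0]]
contact_force: [-0.4, -0.4, 0.1]
grip_width: 0.0846
grip_force: 0.0
```

```bash
python3 to.py .553 .1235 .208 94.4
```

```text
t 10.8333 p [0.5358 0.0527 0.4771] yaw_y 94.41276421674236 q [-34.5966   8.0744  24.8889 105.5756  -3.6702  67.1886  85.9157] F [-0.4034 -0.3665  0.1102] w 0.08456210534282718 0.0
units [-0.9128  2.7744 10.7634]
turn 0.0022277760859227085
```

Call:
{"op": "servo_tool", "data": {
  "steps": [
    {"tx":-0.3,"ty":0.9,"tz":0.5,"turn":0.0,"hand":0.8},
    {"tx":-0.3,"ty":0.9,"tz":1.0,"turn":0.0,"hand":0.8},
    {"tx":-0.25,"ty":0.8,"tz":1.0,"turn":0.0,"hand":0.8},
    {"tx":0.0,"ty":0.0,"tz":1.0,"turn":0.0,"hand":0.6},
    {"tx":0.0,"ty":0.0,"tz":1.0,"turn":0.0,"hand":0.6},
    {"tx":0.0,"ty":0.0,"tz":1.0,"turn":0.0,"hand":0.6},
    {"tx":0.0,"ty":0.0,"tz":1.0,"turn":0.0,"hand":0.6},
    {"tx":0.0,"ty":0.0,"tz":1.0,"turn":0.0,"hand":0.6}
  ]
}}

```text
time_s: 11.5
ee_pos: [0.5515, 0.1178, 0.2885]
tcp_rot: [[-0.997, -0.077, -0.001], [-0.077, 0.997, -0.001], [0.001, -0.001, -1.0]]
contact_force: [0.9, 0.8, 0.5]
grip_width: 0.0751
grip_force: 0.0
```

Call:
{"op": "servo_tool", "data": {
  "steps": [
    {"tx":0.0,"ty":0.0,"tz":1.0,"turn":0.0,"hand":0.6},
    {"tx":0.0,"ty":0.0,"tz":0.6,"turn":0.0,"hand":0.6},
    {"tx":0.0,"ty":0.0,"tz":0.4,"turn":0.0,"hand":0.6},
    {"tx":0.0,"ty":0.0,"tz":0.0,"turn":0.0,"hand":0.6},
    {"tx":0.0,"ty":0.0,"tz":0.0,"turn":0.0,"hand":0.6}
  ]
}}

```text
time_s: 11.92
ee_pos: [0.552, 0.1178, 0.2401]
tcp_rot: [[-0.997, -0.077, -0.001], [-0.077, 0.997, -0.001], [0.001, -0.0, -1.0]]
contact_force: [0.1, -0.5, 0.5]
grip_width: 0.0753
grip_force: 0.0
```

```bash
python3 to.py .553 .1235 .208 94.4
```

```text
t 11.9167 p [0.552  0.1178 0.2401] yaw_y 94.43902696677024 q [-33.3888  26.9873  18.6222 114.7709 -12.9361  40.241   87.7158] F [ 0.1293 -0.5013  0.5205] w 0.07527479462858164 0.0
units [-0.0585  0.2252  1.2849]
turn 0.006811490672070527
```

Call:
{"op": "servo_tool", "data": {
  "steps": [
    {"tx":-0.05,"ty":0.23,"tz":0.5,"turn":0.0,"hand":0.6},
    {"tx":0.0,"ty":0.0,"tz":0.4,"turn":0.0,"hand":0.6},
    {"tx":0.0,"ty":0.0,"tz":0.26,"turn":0.0,"hand":0.6},
    {"tx":0.0,"ty":0.0,"tz":0.1,"turn":0.0,"hand":0.6},
    {"tx":0.0,"ty":0.0,"tz":0.0,"turn":0.0,"hand":0.6},
    {"tx":0.0,"ty":0.0,"tz":0.0,"turn":0.0,"hand":0.6}
  ],
  "newtons": 8
}}

```text
time_s: 12.42
ee_pos: [0.5528, 0.1236, 0.2087]
tcp_rot: [[-0.997, -0.078, -0.0], [-0.078, 0.997, -0.0], [0.0, -0.0, -1.0]]
contact_force: [-1.1, -0.9, 0.1]
grip_width: 0.075
grip_force: 0.0
```

```bash
python3 to.py .553 .1235 .208 94.4
```

```text
t 12.4167 p [0.5528 0.1236 0.2087] yaw_y 94.4648940656939 q [-32.7992  29.9323  17.325  115.2264 -14.3325  36.8566  88.3493] F [-1.0772 -0.8726  0.0516] w 0.07502877900330435 0.0
units [-0.0069 -0.006   0.0281]
turn 0.01132615111363912
```

Call:
{"op": "servo_tool", "data": {
  "steps": [
    {"tx":0.0,"ty":0.0,"tz":0.03,"turn":0.0,"hand":0.2},
    {"tx":0.0,"ty":0.0,"tz":0.0,"turn":0.0,"hand":-0.1},
    {"tx":0.0,"ty":0.0,"tz":0.0,"turn":0.0,"hand":-0.3},
    {"tx":0.0,"ty":0.0,"tz":0.0,"turn":0.0,"hand":-0.5},
    {"tx":0.0,"ty":0.0,"tz":0.0,"turn":0.0,"hand":-1.0},
    {"tx":0.0,"ty":0.0,"tz":0.0,"turn":0.0,"hand":-1.0},
    {"tx":0.0,"ty":0.0,"tz":0.0,"turn":0.0,"hand":-1.0},
    {"tx":0.0,"ty":0.0,"tz":0.0,"turn":0.0,"hand":-1.0}
  ],
  "newtons": 8
}}

```text
time_s: 13.08
ee_pos: [0.5528, 0.1238, 0.2081]
tcp_rot: [[-0.997, -0.078, 0.0], [-0.078, 0.997, 0.0], [-0.0, 0.0, -1.0]]
contact_force: [-0.6, 0.6, 2.4]
grip_width: 0.0399
grip_force: 8.0
```

Call:
{"op": "servo_tool", "data": {
  "steps": [
    {"tx":0.0,"ty":0.0,"tz":0.0,"turn":0.0,"hand":-1.0},
    {"tx":0.0,"ty":0.0,"tz":0.0,"turn":0.0,"hand":-1.0},
    {"tx":0.0,"ty":0.0,"tz":0.0,"turn":0.0,"hand":-1.0}
  ],
  "newtons": 15
}}

```text
time_s: 13.33
ee_pos: [0.5528, 0.1239, 0.208]
tcp_rot: [[-0.997, -0.078, 0.0], [-0.078, 0.997, 0.0], [-0.0, 0.0, -1.0]]
contact_force: [-1.3, 1.1, 4.8]
grip_width: 0.0402
grip_force: 15.0
```

Call:
{"op": "servo_tool", "data": {
  "steps": [
    {"tx":0.0,"ty":0.0,"tz":-0.3,"turn":0.0,"hand":-1.0},
    {"tx":0.0,"ty":0.0,"tz":-0.6,"turn":0.0,"hand":-1.0},
    {"tx":0.0,"ty":0.0,"tz":-0.9,"turn":0.0,"hand":-1.0},
    {"tx":0.0,"ty":0.0,"tz":-1.0,"turn":0.0,"hand":-1.0},
    {"tx":0.0,"ty":0.0,"tz":-1.0,"turn":0.8,"hand":-1.0},
    {"tx":0.0,"ty":0.0,"tz":-1.0,"turn":0.9,"hand":-1.0},
    {"tx":0.0,"ty":0.0,"tz":-1.0,"turn":0.9,"hand":-1.0},
    {"tx":0.0,"ty":0.0,"tz":-1.0,"turn":0.7,"hand":-1.0}
  ]
}}

```text
time_s: 14.0
ee_pos: [0.5525, 0.1234, 0.3795]
tcp_rot: [[-0.967, 0.254, -0.0], [0.254, 0.967, -0.0], [0.0, -0.0, -1.0]]
contact_force: [-0.1, -0.2, 0.1]
grip_width: 0.04
grip_force: 15.0
```

Call:
{"op": "servo_tool", "data": {
  "steps": [
    {"tx":0.0,"ty":0.0,"tz":-0.5,"turn":0.0,"hand":-1.0},
    {"tx":0.0,"ty":0.0,"tz":0.0,"turn":0.0,"hand":-1.0},
    {"tx":0.0,"ty":0.0,"tz":0.0,"turn":0.0,"hand":-1.0}
  ]
}}

```text
time_s: 14.25
ee_pos: [0.5526, 0.1237, 0.3909]
tcp_rot: [[-0.969, 0.249, 0.001], [0.249, 0.969, 0.001], [-0.001, 0.001, -1.0]]
contact_force: [1.1, 0.1, -0.7]
grip_width: 0.0396
grip_force: 15.0
```

```bash
python3 to.py .438 .3525 .345 75.5
```

```text
t 14.25 p [0.5526 0.1237 0.3909] yaw_y 75.60391434313739 q [-41.5626  16.0682  27.1444 108.2873  -8.6284  57.5726  64.9138] F [ 1.1097  0.1276 -0.6814] w 0.03958396062489972 14.999924898147583
units [6.7177 7.7212 1.8382]
turn 0.01813647427794632
```

Call:
{"op": "servo_tool", "data": {
  "steps": [
    {"tx":0.5,"ty":0.6,"tz":0.0,"turn":0.0,"hand":-1.0},
    {"tx":0.75,"ty":0.85,"tz":0.0,"turn":0.0,"hand":-1.0},
    {"tx":0.85,"ty":1.0,"tz":0.0,"turn":0.0,"hand":-1.0},
    {"tx":0.85,"ty":1.0,"tz":0.0,"turn":0.0,"hand":-1.0},
    {"tx":0.85,"ty":1.0,"tz":0.0,"turn":0.0,"hand":-1.0},
    {"tx":0.85,"ty":1.0,"tz":0.0,"turn":0.0,"hand":-1.0},
    {"tx":0.85,"ty":1.0,"tz":0.0,"turn":0.0,"hand":-1.0},
    {"tx":0.8,"ty":0.8,"tz":0.0,"turn":0.0,"hand":-1.0}
  ]
}}

```text
time_s: 14.92
ee_pos: [0.444, 0.3403, 0.3891]
tcp_rot: [[-0.969, 0.248, -0.001], [0.248, 0.969, -0.001], [0.001, -0.002, -1.0]]
contact_force: [0.1, -0.5, -0.6]
grip_width: 0.0397
grip_force: 15.0
```

Call:
{"op": "servo_tool", "data": {
  "steps": [
    {"tx":0.42,"ty":0.46,"tz":0.3,"turn":0.0,"hand":-1.0},
    {"tx":0.0,"ty":0.0,"tz":0.5,"turn":0.0,"hand":-1.0},
    {"tx":0.0,"ty":0.0,"tz":0.5,"turn":0.0,"hand":-1.0},
    {"tx":0.0,"ty":0.0,"tz":0.3,"turn":0.0,"hand":-1.0},
    {"tx":0.0,"ty":0.0,"tz":0.0,"turn":0.0,"hand":-1.0},
    {"tx":0.0,"ty":0.0,"tz":0.0,"turn":0.0,"hand":-1.0}
  ]
}}

```text
time_s: 15.42
ee_pos: [0.4383, 0.3517, 0.3498]
tcp_rot: [[-0.968, 0.25, -0.001], [0.25, 0.968, -0.001], [0.0, -0.002, -1.0]]
contact_force: [-0.3, 0.0, 0.2]
grip_width: 0.0397
grip_force: 15.0
```

```bash
python3 to.py .438 .3525 .3182 75.5
```

```text
t 15.4167 p [0.4383 0.3517 0.3498] yaw_y 75.5231477139363 q [-61.579   17.8557  19.7597 110.738   -7.4552  52.7215  37.362 ] F [-0.2539  0.0004  0.1725] w 0.039652861725782716 14.999804645776749
units [0.0205 0.0293 1.2625]
turn 0.004040038224981518
```

Call:
{"op": "servo_tool", "data": {
  "steps": [
    {"tx":0.02,"ty":0.03,"tz":0.25,"turn":0.0,"hand":-1.0},
    {"tx":0.0,"ty":0.0,"tz":0.15,"turn":0.0,"hand":-1.0},
    {"tx":0.0,"ty":0.0,"tz":0.1,"turn":0.0,"hand":-1.0},
    {"tx":0.0,"ty":0.0,"tz":0.04,"turn":0.0,"hand":-1.0},
    {"tx":0.0,"ty":0.0,"tz":0.04,"turn":0.0,"hand":-1.0},
    {"tx":0.0,"ty":0.0,"tz":0.04,"turn":0.0,"hand":-1.0},
    {"tx":0.0,"ty":0.0,"tz":0.0,"turn":0.0,"hand":-1.0}
  ],
  "newtons": 10
}}

```text
time_s: 16.0
ee_pos: [0.4378, 0.3532, 0.3349]
tcp_rot: [[-0.968, 0.249, -0.0], [0.249, 0.968, -0.0], [0.0, -0.0, -1.0]]
contact_force: [0.6, -0.3, -1.8]
grip_width: 0.0401
grip_force: 10.0
```

Call:
{"op": "servo_tool", "data": {
  "steps": [
    {"tx":0.0,"ty":0.0,"tz":0.03,"turn":0.0,"hand":-1.0},
    {"tx":0.0,"ty":0.0,"tz":0.03,"turn":0.0,"hand":-1.0},
    {"tx":0.0,"ty":0.0,"tz":0.03,"turn":0.0,"hand":-1.0},
    {"tx":0.0,"ty":0.0,"tz":0.0,"turn":0.0,"hand":-1.0}
  ]
}}

```text
time_s: 16.33
ee_pos: [0.4378, 0.3532, 0.3326]
tcp_rot: [[-0.968, 0.249, -0.0], [0.249, 0.968, -0.0], [0.0, -0.0, -1.0]]
contact_force: [0.5, -0.0, -1.5]
grip_width: 0.0401
grip_force: 10.0
```

Call:
{"op": "servo_tool", "data": {
  "steps": [
    {"tx":0.0,"ty":0.0,"tz":0.03,"turn":0.0,"hand":-1.0},
    {"tx":0.0,"ty":0.0,"tz":0.03,"turn":0.0,"hand":-1.0},
    {"tx":0.0,"ty":0.0,"tz":0.03,"turn":0.0,"hand":-1.0},
    {"tx":0.0,"ty":0.0,"tz":0.0,"turn":0.0,"hand":-1.0}
  ]
}}

```text
time_s: 16.67
ee_pos: [0.4378, 0.3532, 0.3303]
tcp_rot: [[-0.968, 0.249, -0.0], [0.249, 0.968, 0.0], [0.0, -0.0, -1.0]]
contact_force: [-1.1, 0.7, 1.3]
grip_width: 0.0399
grip_force: 10.0
```

Call:
{"op": "servo_tool", "data": {
  "steps": [
    {"tx":0.0,"ty":0.0,"tz":0.03,"turn":0.0,"hand":-1.0},
    {"tx":0.0,"ty":0.0,"tz":0.03,"turn":0.0,"hand":-1.0},
    {"tx":0.0,"ty":0.0,"tz":0.0,"turn":0.0,"hand":-1.0}
  ]
}}

```text
time_s: 16.92
ee_pos: [0.4377, 0.3532, 0.3288]
tcp_rot: [[-0.968, 0.249, -0.0], [0.249, 0.968, -0.0], [0.0, -0.0, -1.0]]
contact_force: [-2.4, 0.5, 1.5]
grip_width: 0.04
grip_force: 10.0
```

Call:
{"op": "servo_tool", "data": {
  "steps": [
    {"tx":0.0,"ty":0.0,"tz":0.03,"turn":0.0,"hand":-1.0},
    {"tx":0.0,"ty":0.0,"tz":0.03,"turn":0.0,"hand":-1.0},
    {"tx":0.0,"ty":0.0,"tz":0.03,"turn":0.0,"hand":-1.0},
    {"tx":0.0,"ty":0.0,"tz":0.0,"turn":0.0,"hand":-1.0}
  ]
}}

```text
time_s: 17.25
ee_pos: [0.4377, 0.3532, 0.3265]
tcp_rot: [[-0.968, 0.249, -0.0], [0.249, 0.968, -0.0], [0.0, -0.0, -1.0]]
contact_force: [-1.8, 0.8, 1.4]
grip_width: 0.04
grip_force: 10.0
```

Call:
{"op": "servo_tool", "data": {
  "steps": [
    {"tx":0.0,"ty":0.0,"tz":0.03,"turn":0.0,"hand":-1.0},
    {"tx":0.0,"ty":0.0,"tz":0.03,"turn":0.0,"hand":-1.0},
    {"tx":0.0,"ty":0.0,"tz":0.03,"turn":0.0,"hand":-1.0},
    {"tx":0.0,"ty":0.0,"tz":0.0,"turn":0.0,"hand":-1.0}
  ]
}}

```text
time_s: 17.58
ee_pos: [0.4378, 0.3532, 0.3243]
tcp_rot: [[-0.968, 0.249, 0.0], [0.249, 0.968, -0.0], [-0.0, -0.0, -1.0]]
contact_force: [-1.8, 0.8, 0.8]
grip_width: 0.0397
grip_force: 10.0
```

Call:
{"op": "servo_tool", "data": {
  "steps": [
    {"tx":0.0,"ty":0.0,"tz":0.03,"turn":0.0,"hand":-1.0},
    {"tx":0.0,"ty":0.0,"tz":0.03,"turn":0.0,"hand":-1.0},
    {"tx":0.0,"ty":0.0,"tz":0.0,"turn":0.0,"hand":-1.0}
  ]
}}

```text
time_s: 17.83
ee_pos: [0.4379, 0.3532, 0.3228]
tcp_rot: [[-0.968, 0.249, 0.0], [0.249, 0.968, -0.0], [-0.0, 0.0, -1.0]]
contact_force: [-1.0, 2.1, 0.7]
grip_width: 0.0402
grip_force: 10.0
```

Call:
{"op": "servo_tool", "data": {
  "steps": [
    {"tx":0.0,"ty":0.0,"tz":0.03,"turn":0.0,"hand":-1.0},
    {"tx":0.0,"ty":0.0,"tz":0.03,"turn":0.0,"hand":-1.0},
    {"tx":0.0,"ty":0.0,"tz":0.0,"turn":0.0,"hand":-1.0}
  ]
}}

```text
time_s: 18.08
ee_pos: [0.4379, 0.3532, 0.3213]
tcp_rot: [[-0.968, 0.249, 0.0], [0.249, 0.968, -0.0], [-0.0, 0.0, -1.0]]
contact_force: [-0.5, 0.3, 0.9]
grip_width: 0.0397
grip_force: 10.0
```

Call:
{"op": "servo_tool", "data": {
  "steps": [
    {"tx":0.0,"ty":0.0,"tz":0.03,"turn":0.0,"hand":-1.0},
    {"tx":0.0,"ty":0.0,"tz":0.0,"turn":0.0,"hand":-1.0}
  ]
}}

```text
time_s: 18.25
ee_pos: [0.4379, 0.3531, 0.3206]
tcp_rot: [[-0.968, 0.249, 0.0], [0.249, 0.968, -0.0], [-0.0, 0.0, -1.0]]
contact_force: [0.2, 0.7, 1.1]
grip_width: 0.0402
grip_force: 10.0
```

Call:
{"op": "servo_tool", "data": {
  "steps": [
    {"tx":0.0,"ty":0.0,"tz":0.02,"turn":0.0,"hand":-1.0},
    {"tx":0.0,"ty":0.0,"tz":0.0,"turn":0.0,"hand":-1.0}
  ]
}}

```text
time_s: 18.42
ee_pos: [0.4379, 0.3531, 0.3201]
tcp_rot: [[-0.968, 0.249, 0.0], [0.249, 0.968, -0.0], [-0.0, 0.0, -1.0]]
contact_force: [-0.1, 0.4, 1.3]
grip_width: 0.0399
grip_force: 10.0
```

Call:
{"op": "servo_tool", "data": {
  "steps": [
    {"tx":0.0,"ty":0.0,"tz":0.02,"turn":0.0,"hand":-1.0},
    {"tx":0.0,"ty":0.0,"tz":0.02,"turn":0.0,"hand":-1.0},
    {"tx":0.0,"ty":0.0,"tz":0.0,"turn":0.0,"hand":-1.0}
  ]
}}

```text
time_s: 18.67
ee_pos: [0.4379, 0.3531, 0.3191]
tcp_rot: [[-0.968, 0.249, 0.0], [0.249, 0.968, -0.0], [-0.0, -0.0, -1.0]]
contact_force: [0.6, -0.2, 1.7]
grip_width: 0.0399
grip_force: 10.0
```

Call:
{"op": "servo_tool", "data": {
  "steps": [
    {"tx":0.0,"ty":0.0,"tz":0.02,"turn":0.0,"hand":-1.0},
    {"tx":0.0,"ty":0.0,"tz":0.02,"turn":0.0,"hand":-1.0},
    {"tx":0.0,"ty":0.0,"tz":0.0,"turn":0.0,"hand":-1.0}
  ]
}}

```text
time_s: 18.92
ee_pos: [0.4379, 0.3531, 0.3186]
tcp_rot: [[-0.968, 0.249, -0.0], [0.249, 0.968, 0.0], [0.0, 0.0, -1.0]]
contact_force: [-0.8, -1.6, 8.6]
grip_width: 0.0399
grip_force: 10.0
```

Call:
{"op": "servo_tool", "data": {
  "steps": [
    {"tx":0.0,"ty":0.0,"tz":0.02,"turn":0.0,"hand":-1.0},
    {"tx":0.0,"ty":0.0,"tz":0.0,"turn":0.0,"hand":-1.0}
  ]
}}

```text
time_s: 19.08
ee_pos: [0.438, 0.353, 0.3183]
tcp_rot: [[-0.968, 0.249, 0.0], [0.249, 0.968, 0.0], [-0.0, 0.0, -1.0]]
contact_force: [-2.2, -3.6, 13.2]
grip_width: 0.0397
grip_force: 10.0
```

```bash
python3 to.py; python3 - <<'E'
from h import *
o=monitor.get_obs();F=o["contact_force"];M=o["torque"];print("M",M)
c=lambda i,x0,y0,w,h,k:cv2.resize(i[y0:y0+h,x0:x0+w],None,fx=k,fy=k,interpolation=cv2.INTER_CUBIC)[:,:,::-1]
cv2.imwrite("pics/r.png",np.hstack([c(eyes.grab_frame("scene"),145,115,80,100,5),c(eyes.grab_frame("top"),170,210,80,100,5)]))
print(monitor.get_obs()["contact_force"])
E
```

```text
t 19.0833 p [0.438  0.353  0.3183] yaw_y 75.55538573633464 q [-61.0003  20.1884  19.1227 112.1979  -8.6328  48.9515  38.273 ] F [-2.2276 -3.6046 13.2237] w 0.039663079290037026 10.001748204231262
M [-0.732   0.431   0.0793]
[-1.9253 -2.9569 12.9566]
```

View pics/r.png

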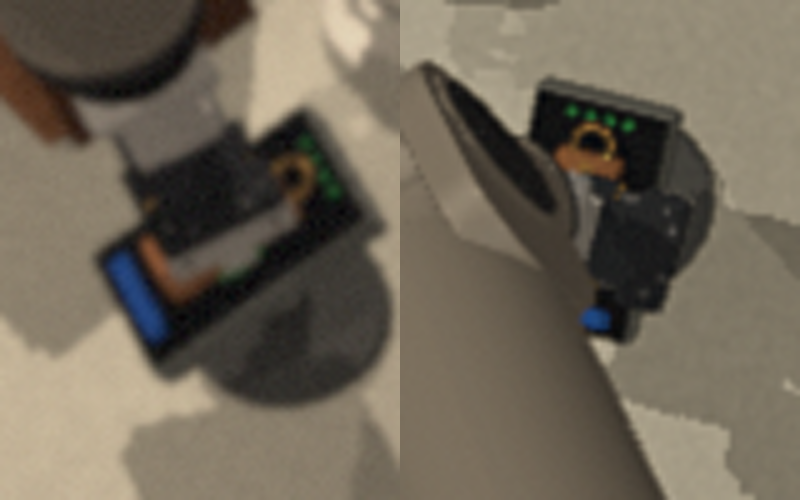

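The fob sits over the rings, with its ring end just below the four dots (scene crop about (295,178), top crop about (592,140)). The measured moment puts the contact centre within about 2 mm of the tool axis. Edge contact would put it more than 8 mm off, so the fob is flush. I'll ease the push slightly and hold.

Call:
{"op": "servo_tool", "data": {
  "steps": [
    {"tx":0.0,"ty":0.0,"tz":-0.01,"turn":0.0,"hand":-1.0},
    {"tx":0.0,"ty":0.0,"tz":0.0,"turn":0.0,"hand":-1.0},
    {"tx":0.0,"ty":0.0,"tz":0.0,"turn":0.0,"hand":-1.0},
    {"tx":0.0,"ty":0.0,"tz":0.0,"turn":0.0,"hand":-1.0},
    {"tx":0.0,"ty":0.0,"tz":0.0,"turn":0.0,"hand":-1.0},
    {"tx":0.0,"ty":0.0,"tz":0.0,"turn":0.0,"hand":-1.0},
    {"tx":0.0,"ty":0.0,"tz":0.0,"turn":0.0,"hand":-1.0},
    {"tx":0.0,"ty":0.0,"tz":0.0,"turn":0.0,"hand":-1.0}
  ]
}}

```text
time_s: 19.85
ee_pos: [0.438, 0.353, 0.3183]
tcp_rot: [[-0.968, 0.249, 0.0], [0.249, 0.968, 0.0], [-0.0, 0.0, -1.0]]
contact_force: [-0.4, -1.3, 8.2]
grip_width: 0.0403
grip_force: 10.0
```

Call:
{"op": "servo_tool", "data": {
  "steps": [
    {"tx":0.0,"ty":0.0,"tz":0.0,"turn":0.0,"hand":-1.0},
    {"tx":0.0,"ty":0.0,"tz":0.0,"turn":0.0,"hand":-1.0},
    {"tx":0.0,"ty":0.0,"tz":0.0,"turn":0.0,"hand":-1.0},
    {"tx":0.0,"ty":0.0,"tz":0.0,"turn":0.0,"hand":-1.0}
  ]
}}

```text
time_s: 20.18
ee_pos: [0.438, 0.3531, 0.3183]
tcp_rot: [[-0.968, 0.249, 0.0], [0.249, 0.968, 0.0], [-0.0, 0.0, -1.0]]
contact_force: [-0.7, -1.5, 7.8]
grip_width: 0.0398
grip_force: 10.0
```

```bash
python3 to.py; python3 -c "
from h import *
o=monitor.get_obs();F,M=o['contact_force'],o['torque'];print(M,'cop',(-.203*F[0]-M[1])/F[2],(M[0]-.203*F[1])/F[2])"
```

```text
t 20.1833 p [0.438  0.3531 0.3183] yaw_y 75.55709718079804 q [-61.0064  20.1846  19.1248 112.1958  -8.6238  48.9571  38.2643] F [-0.7453 -1.4794  7.8433] w 0.03982368149480094 10.000863522291183
[-0.4514  0.1543  0.0344] cop -0.00038342107439064095 -0.019263383321684674
```

The forces look right, but this contact-centre estimate is noisy, so I'll average it over about a second.

```bash
cat >avg.py <<'E'
from h import *
L=[]
for _ in range(20):
    eyes.grab_frame("top");o=monitor.get_obs();L.append(np.r_[o['contact_force'],o['torque']])
m=np.mean(L,0);F,M=m[:3],m[3:];print(F,M,"std",np.std(L,0),'cop x,y',(-.203*F[0]-M[1])/F[2],(M[0]-.203*F[1])/F[2],o["time_s"])
E
python3 avg.py
```

```text
[-0.7977 -1.6717  8.5333] [-0.4496  0.1683  0.0249] std [0.5279 0.4334 0.5889 0.0329 0.0277 0.0367] cop x,y -0.0007504330350913733 -0.01292414714255262 21.1833
```

Averaged, the contact centre is about 2.5 mm uphill and 13 mm across, which is inside the fob's footprint. The stop height of 0.3187 matches a flush fob (0.318 predicted), while the fingertips would only touch at about 0.316. The push is steady at about 8.5 N, so I'm handing in.

```bash
python3 -c "
from workcell import workorder
print(workorder.hand_in())"
```

```text
the job is handed in; nothing more can be done
None
```

I handed the job in at about 21 s, with no pass/fail result returned: the kettle is standing on the trivet, let go, and the fob is held on the reader's rings at a steady 8–9 N; that it lies flush is inferred from forces and heights.

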